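# Seat a jar with the hold-down screw, then ease it a quarter turn

### The job

Turn the black thumbscrew of the hold-down clockwise until it has pushed the amber jar all the way down onto the hidden floor of its rubber cup and comes up firm; the jar is glass, so stop there and do not force it. Then back the screw off a quarter of a turn so that no load stays on the lid, let go, and leave the bottle, carton and tumbler around it where they are.

Things in the scene. Friction and masses are not known exactly. Their poses are not given: they have to be found in the camera images.
- cradle: Fixed jar cradle: plywood base 150 x 150 x 18 mm; black rubber cup in its middle (82 mm outside, 63 mm inside, rim 50 mm above the table); two dark steel posts (22 x 14 mm) at y = -58 and +58 mm; steel crossbar over the cup (26 mm in x, 130 mm in y, from 130 to 148 mm above the table). Origin: centre of the base's underside, on the table; z up. Screw, cup and jar all lie on its z axis.
- cup (a point): Centre of the cup's mouth, 50 mm above the cradle's origin; axes as the cradle's. The cup's lining holds the jar up at first: a push of about 6 N slides the jar down, and it stays where it has been pushed. The hidden hard floor lies 2 to 5 mm below the jar's first place (different each time, cannot be seen).
- stem: The screw's round rubber foot with its steel spindle, under the crossbar; the foot is 26 mm across, rises and sinks with the knob and does not turn. Origin: centre of the foot's flat underside; z up. It starts 1.5 to 4 mm above the lid. Turning takes about 0.06 N m when free and about 0.02 N m more per 10 N of foot force; it stays where it is left.
- knob (a point): Centre of the round fluted black thumbscrew knob, 36 mm in diameter, 28 mm high (14 mm above and below this point), orange index mark along its x axis; z up along the screw's axis, always 72 mm above the foot's underside. Clockwise from above drives knob and foot down 12 mm per full turn. The knob's underside stays at least 11 mm above the crossbar.
- jar: Amber glass jar with white lid, 60 mm in diameter, 80 mm high, about 0.3 kg, standing loose in the cup, underside 28 mm above the table at first. Origin: centre of its underside; z up. Once it meets the hidden floor it is unyielding: the foot's force then rises by about 3 N per degree of knob. Over 20 N is firmly bottomed; over 120 N would endanger the glass.
- lid (a point): Centre of the jar lid's flat top, 80 mm above the jar's origin; z up. The foot comes down on it.
- brown_bottle: Bystander: brown glass bottle, 52 mm in diameter, 115 mm high. Origin: centre of its underside.
- white_carton: Bystander: white carton, 90 x 60 x 45 mm high. Origin: centre of its underside.
- glass_tumbler: Bystander: clear glass tumbler, 68 mm in diameter, 80 mm high. Origin: centre of its underside.

How it is judged:
On the way:
1. the screw has come up firm: its foot presses the bottomed jar with over 20 N (contact force between stem and jar above 20 N), for 0.2 s.
At the end, for the whole second after the job is handed in: Firmed up, then backed off a quarter turn: the foot stands 3 mm (within 1.2 mm, about 55 to 125 degrees of knob) clear of the lid; the jar is at rest, upright, within 6 mm of the cup's axis and pushed down (underside less than 26.8 mm above the table) (z of stem in the frame of lid between 0.0018 and 0.0042 m and horizontal distance between lid and cup below 0.006 m and angle between jar's own z axis and vertical below 0.08 rad and z of jar in the frame of cradle below 0.0268 m and linear speed of jar below 0.01 m/s); the robot touches nothing.
It fails at once if the screw was driven onto the glass jar with more than 120 N (contact force between stem and jar above 120 N).
It fails at once if the brown bottle was moved by more than 30 mm (distance of brown_bottle from where it was at the start of the episode above 0.03 m).
It fails at once if the white carton was moved by more than 30 mm (distance of white_carton from where it was at the start of the episode above 0.03 m).
It fails at once if the glass tumbler was moved by more than 30 mm (distance of glass_tumbler from where it was at the start of the episode above 0.03 m).
It also fails if it takes over 69 s, if anything falls off the work surface, if the arm or the gripper's body presses on something with over 40 N, if the wrist force passes 120 N, or if a joint passes its speed limit or range.

### The arm

A 6-joint arm with a two-finger parallel gripper is mounted at the origin on the work surface. World frame = base frame: x ahead of the robot, y to its left, z up, the work surface at z = 0. Lengths are in m, angles in rad, forces in N, time in s.
With the tool pointing down it reaches from about 0.325 to 0.75 m from the base axis. Payload 7.6 kg.
Tool frame: the origin (TCP) lies between the finger pads; the fingertips stand 19 mm ahead of it and the grasp point (between the pads) is the TCP (r.tip_reach is the z of the fingertips in the tool frame, in m); z points along the fingers, y is the direction in which the jaws open and shut (so a half turn about z gives the same grasp; the last joint's range is limited). The gripper opens to 85 mm and grips with 20 to 120 N. Pads are 22 mm wide; open, the fingers measure 114 mm over their backs; the gripper's body (76 mm by 85 mm) begins 54 mm behind the grasp point. The pads swing forward as they close: fully open they stand 13 mm farther back than shut.
Start: joints at [1.053, 0.052, 1.401, -0, 1.689, -0.07], TCP at [0.227, 0.473, 0.218] pointing down, gripper open.
Joint ranges: [-2.9, 2.9], [-0.91, 2.17], [0.12, 2.37], [-1.06, 4.2], [0.26, 2.73], [-2.93, 2.93]. Speed limits (rad/s): [2.57, 2.57, 3.01, 3.14, 3.14, 3.14].

### API

Orientations are given as a unit quaternion [w, x, y, z].
In Python, from workcell import r, imaging gives the robot as it stands.
- The arm moves only by the shell command python3 -m inch 'ROWS'. ROWS is JSON, a list of rows, each an object with "fingers": the closure, from -1 (fully open) to 1 (shut); "xyz": the shift along the tool's x, y, z as a fraction of full scale, a list of three; "twist": the turn, a rotation vector about the tool's x, y, z as a fraction of full scale, a list of three. In form: [{"fingers": fingers, "xyz": [tx, ty, tz], "twist": [rx, ry, rz]}, ...]. A call has 1 to 5 rows; each row shifts and turns the commanded pose from where the row before left it, along the tool's axes as they then stand; what a row does not reach is not made up. Full scale, the value 1, is 0.025 m for a shift and 0.1 rad for a turn. A row lasts 1/10 s, in which the tool goes at most 50 mm and 8.59 degrees, less where a joint would pass 70% of its speed; a pose out of reach is approached as far as the arm can. A call with a number of a shift or a turn outside -1 to 1 is refused whole. A call with a gripper value outside its range is refused whole. The fingers move at their own pace and stop on an object; the grip force is fixed at half the most. Time passes only in rows, so rows that do not move let the fingers close. It gives the time, the measured TCP pose, the force and the opening at its end, in the units of the state.
- r.get_obs(): the state, without advancing time (a new reading comes with each control period).
- imaging.grab_frame(name): name is "scene" or "top"; returns (picture, depth): 384x512x3 uint8, blue, green, red; 384x512 float32, m along the optical axis (not along the pixel's ray), 0 where there is no reading.
- imaging.get_calibration(name): a dict with "intrinsics" (3x3 intrinsics, pixels), "xyz" and "orientation" of the camera in the world. Camera axes: x right, y up, looking along -z (the intrinsics and any distortion apply to the point x, -y, -z); pixel columns grow to the right and rows downward; lengths in m; the calibration is good to about 2 mm. A picture is of the moment at which its call begins. get_calibration takes no time and is no camera call.
- r.close_job(): hands the job in, once; it reports no verdict.
The state is a dict: "time_s": time; "joint_pos": joint angles; "qd": joint speeds; "effort": joint torques, N m; "position": TCP position; "tcp_rot": TCP orientation; "ft_force": force on the tool from outside, world axes, zero at the start; "moment": the same for the moment, N m; "gripper_width": finger opening in m.
Only numpy, scipy, OpenCV 4.12 (cv2) and the standard library are available. Lean on these libraries where they do the work, as an engineer would, in place of code of your own. Each camera call takes 0.05 s, during which the arm holds its last target.

## Working session

There is one attempt and no reset: what is moved stays moved. The work goes in short steps, Python scripts to look and compute and a shell command to move; the robot and the scene stay as the last step left them, time stands still between calls to the robot, and variables do not carry over. Pictures are saved under pics/ and viewed, and the job is handed in when it is done.

```bash
ls; mkdir -p pics; python3 - <<'E'
from workcell import r, imaging
import cv2
print(r.get_obs(), r.tip_reach)
for n in("scene","top"):
    p,d=imaging.grab_frame(n); cv2.imwrite(f"pics/{n}0.png",p)
    import numpy as np; np.save(f"pics/{n}0.npy",d)
    print(n,imaging.get_calibration(n))
E
```

```text
pics
{'time_s': 0.0, 'joint_pos': array([ 1.05270965e+00,  5.28835128e-02,  1.40175049e+00, -3.12369923e-05,
        1.68859742e+00, -7.02976000e-02]), 'qd': array([ 5.52665989e-04, -5.34970250e-05,  9.36459968e-04, -7.54415377e-04,
        1.00042772e-04,  1.43678795e-03]), 'effort': array([ 2.53049155e-03, -3.81671906e+01, -3.60189056e+01,  5.23267590e-05,
        6.24565684e-03,  2.40027850e-05]), 'position': array([0.22713405, 0.4729581 , 0.21703497]), 'tcp_rot': array([-2.22748152e-04,  2.22030330e-01,  9.75039415e-01, -7.88676209e-04]), 'ft_force': array([-0.28090124,  0.09214616,  0.24116903]), 'moment': array([ 0.01898736,  0.02378286, -0.03637064]), 'gripper_width': 0.08527429410034362} 0.019
scene {'intrinsics': array([[413.89456196,   0.        , 250.06977779],
       [  0.        , 413.89456196, 184.75057302],
       [  0.        ,   0.        ,   1.        ]]), 'xyz': array([ 1.13075132, -0.28547036,  0.65583356]), 'orientation': array([0.7923574 , 0.37843616, 0.20200263, 0.43376348])}
top {'intrinsics': array([[380.39895954,   0.        , 247.09667796],
       [  0.        , 380.39895954, 194.35995359],
       [  0.        ,   0.        ,   1.        ]]), 'xyz': array([0.4920962 , 0.03329873, 1.06919753]), 'orientation': array([ 0.70903945,  0.04312721, -0.03373187, -0.70304001])}
```

View pics/scene0.png

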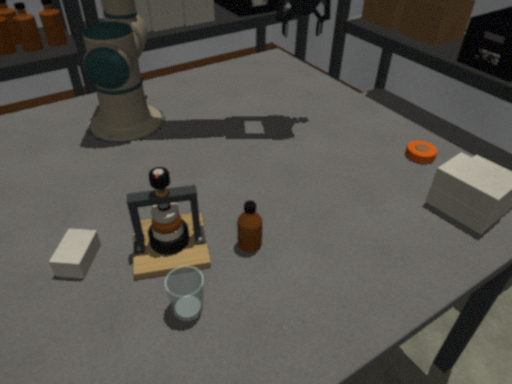

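View pics/top0.png

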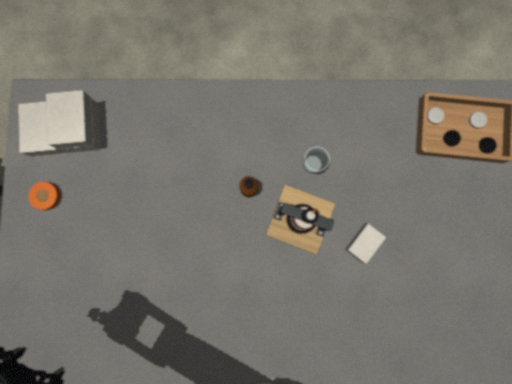

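```bash
cat > h.py <<'E'
import numpy as np
from workcell import r, imaging
from scipy.spatial.transform import Rotation as R
def pts(name,d):
    c=imaging.get_calibration(name);K=c["intrinsics"];q=c["orientation"]
    v,u=np.mgrid[:384,:512]
    P=np.stack([(u-K[0,2])/K[0,0]*d,-(v-K[1,2])/K[1,1]*d,-d],-1)
    return P@R.from_quat(q,scalar_first=True).as_matrix().T+c["xyz"]
E
python3 - <<'E'
from h import *
d=np.load("pics/top0.npy");P=pts("top",d)
np.save("pics/topP.npy",P)
import cv2
p=cv2.imread("pics/top0.png")
# height map
z=P[...,2]
cv2.imwrite("pics/top_z.png",cv2.resize(cv2.applyColorMap(np.clip(z/0.25*255,0,255).astype(np.uint8),cv2.COLORMAP_JET),(768,576)))
E
```

```text
(no output)
```

The scene view shows the knob at about (159,178), the cradle below it, the bottle at (250,230), the tumbler at (186,293) and the carton at (76,253). In the top view the cradle is at about (301,219), the bottle at (250,187), the tumbler at (317,160) and the carton at (367,243).

```bash
python3 - <<'E'
import cv2,numpy as np
p=cv2.imread("pics/top0.png")[140:270,225:395];cv2.imwrite("pics/topc.png",cv2.resize(p,None,fx=4.5,fy=4.5,interpolation=cv2.INTER_CUBIC))
p=cv2.imread("pics/scene0.png")[155:285,110:280];cv2.imwrite("pics/scenec.png",cv2.resize(p,None,fx=4.5,fy=4.5,interpolation=cv2.INTER_CUBIC))
from h import *
P=np.load("pics/topP.npy");z=P[...,2]
np.set_printoptions(precision=4,suppress=True)
reg=np.zeros(z.shape,bool);reg[140:270,225:395]=1
m=reg&(z>0.17);Q=P[m];print("knob",len(Q),Q.mean(0),Q.min(0),Q.max(0),np.median(Q[:,2]))
m=reg&(z>0.135)&(z<0.16);Q=P[m];print("bar",len(Q),Q.mean(0));c=Q[:,:2].mean(0);w,v=np.linalg.eigh(np.cov(Q[:,:2].T));print(w,v)
m=reg&(z>0.012)&(z<0.03);m[:180]=0;m[:,:262]=0;m[:,340:]=0;Q=P[m].astype(np.float32)
rc=cv2.minAreaRect(Q[:,:2]*1000);print("base",rc)
for n,(a,b,c_,d) in dict(bottle=(170,200,235,265),tumbler=(143,176,300,333),carton=(222,266,345,390)).items():
    Q=P[a:b,c_:d].reshape(-1,3);Q=Q[Q[:,2]>0.03];print(n,cv2.minAreaRect((Q[:,:2]*1000).astype(np.float32)),Q[:,2].max())
P=pts("scene",np.load("pics/scene0.npy"))
Q=P[165:190,145:175].reshape(-1,3);Q=Q[(Q[:,2]>0.165)&(Q[:,2]<.3)];print("sceneknob",len(Q),Q.mean(0),Q.min(0),Q.max(0))
E
```

```text
knob 331 [ 0.5228 -0.0523  0.5043] [ 0.4921 -0.1174  0.1738] [0.5572 0.0333 1.0692] 0.1978081004559059
bar 431 [ 0.5402 -0.0986  0.1468]
[0.0001 0.0019] [[-0.9371  0.3491]
 [ 0.3491  0.9371]]
base ((540.1851806640625, -101.08228302001953), (150.0762176513672, 150.25396728515625), 69.58503723144531)
bottle ((570.9589233398438, 41.72533416748047), (157.8529510498047, 48.020172119140625), 0.45031577348709106) 1.069197530275913
tumbler ((614.9683837890625, -55.22248840332031), (65.34842681884766, 299.1292724609375), 45.20744323730469) 1.069197530275913
carton ((503.9085388183594, -147.87118530273438), (347.9566955566406, 103.79966735839844), 77.11995697021484) 1.069197530275913
sceneknob 404 [ 0.549  -0.1009  0.1913] [ 0.5241 -0.1172  0.1716] [ 0.5611 -0.0804  0.2015]
```

View pics/topc.png

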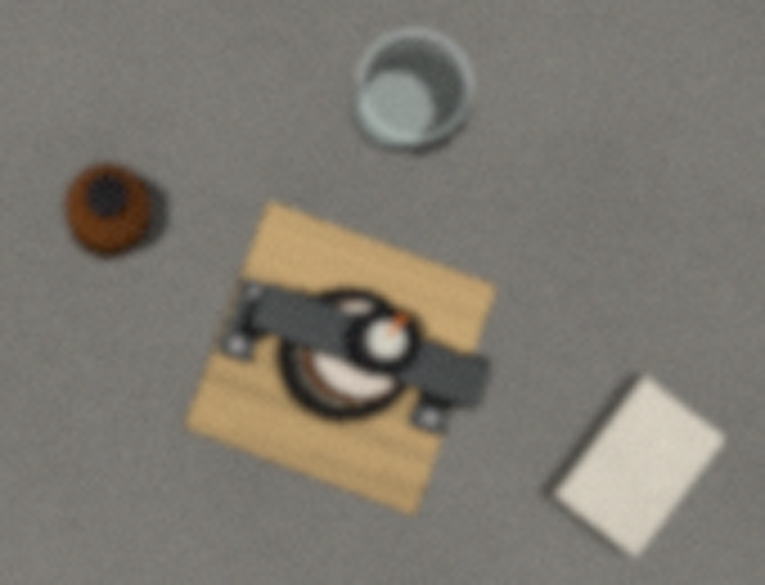

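View pics/scenec.png

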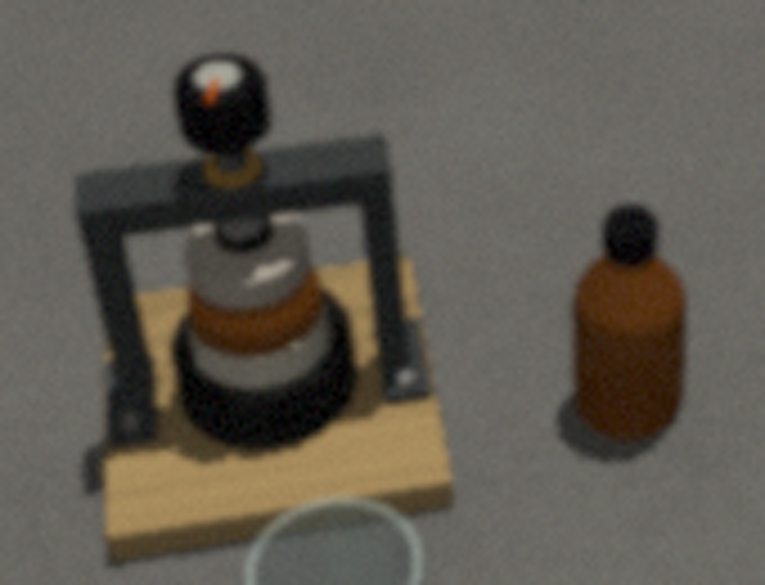

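```bash
python3 -m inch '[{"fingers":-1,"xyz":[-0.96,-0.69,-0.4],"twist":[0,0,0]},{"fingers":-1,"xyz":[-0.96,-0.69,-0.4],"twist":[0,0,0]},{"fingers":-1,"xyz":[-0.96,-0.69,-0.4],"twist":[0,0,0]},{"fingers":-1,"xyz":[-0.96,-0.69,-0.4],"twist":[0,0,0]},{"fingers":-1,"xyz":[-0.96,-0.69,-0.4],"twist":[0,0,0]}]'
python3 -m inch '[{"fingers":-1,"xyz":[-0.96,-0.69,0],"twist":[0,0,0]},{"fingers":-1,"xyz":[-0.96,-0.69,0],"twist":[0,0,0]},{"fingers":-1,"xyz":[-0.96,-0.69,0],"twist":[0,0,0]},{"fingers":-1,"xyz":[-0.96,-0.69,0],"twist":[0,0,0]},{"fingers":-1,"xyz":[-0.96,-0.69,0],"twist":[0,0,0]}]'
python3 -c "
from h import *
o=r.get_obs();print(o['joint_pos'])"
```

```text
time_s: 0.6
position: [0.2984, 0.3424, 0.2679]
tcp_rot: [-0.0, 0.222, 0.975, -0.0]
ft_force: [0.4, -0.1, -0.1]
gripper_width: 0.0855
time_s: 1.1
position: [0.3692, 0.2127, 0.2676]
tcp_rot: [-0.0, 0.222, 0.975, -0.0]
ft_force: [0.2, 0.6, 0.7]
gripper_width: 0.0855
[ 4.35817882e-01 -2.36654276e-01  1.57314593e+00  6.00252105e-05
  1.80556793e+00 -6.87189991e-01]
```

```bash
python3 -m inch '[{"fingers":-1,"xyz":[-0.96,-0.69,0],"twist":[0,0,0]},{"fingers":-1,"xyz":[-0.96,-0.69,0],"twist":[0,0,0]},{"fingers":-1,"xyz":[-0.96,-0.69,0],"twist":[0,0,0]},{"fingers":-1,"xyz":[-0.96,-0.69,0],"twist":[0,0,0]},{"fingers":-1,"xyz":[-0.96,-0.69,0],"twist":[0,0,0]}]'
python3 -m inch '[{"fingers":-1,"xyz":[-0.96,-0.69,0],"twist":[0,0,0]},{"fingers":-1,"xyz":[-0.96,-0.69,0],"twist":[0,0,0]},{"fingers":-1,"xyz":[-0.96,-0.69,0],"twist":[0,0,0]},{"fingers":-1,"xyz":[-0.96,-0.69,0],"twist":[0,0,0]},{"fingers":-1,"xyz":[-0.96,-0.69,0],"twist":[0,0,0]}]'
python3 -m inch '[{"fingers":-1,"xyz":[0,0,0],"twist":[0,0,-1]},{"fingers":-1,"xyz":[0,0,0],"twist":[0,0,-1]},{"fingers":-1,"xyz":[0,0,0],"twist":[0,0,-1]},{"fingers":-1,"xyz":[0,0,0],"twist":[0,0,-1]},{"fingers":-1,"xyz":[0,0,0],"twist":[0,0,-1]}]'
python3 -m inch '[{"fingers":-1,"xyz":[0,0,0],"twist":[0,0,-1]},{"fingers":-1,"xyz":[0,0,0],"twist":[0,0,-1]},{"fingers":-1,"xyz":[0,0,0],"twist":[0,0,-1]},{"fingers":-1,"xyz":[0,0,0],"twist":[0,0,-1]},{"fingers":-1,"xyz":[0,0,0],"twist":[0,0,-1]}]'
python3 -c "
from h import *
o=r.get_obs();print(o['joint_pos'])"
```

```text
time_s: 1.6
position: [0.4401, 0.083, 0.2676]
tcp_rot: [-0.0, 0.222, 0.975, -0.0]
ft_force: [0.5, 0.9, 0.6]
gripper_width: 0.0854
time_s: 2.1
position: [0.5109, -0.0467, 0.2674]
tcp_rot: [-0.0, 0.222, 0.975, 0.0]
ft_force: [0.3, -0.0, 0.6]
gripper_width: 0.0855
time_s: 2.6
position: [0.5105, -0.0456, 0.2674]
tcp_rot: [-0.0, -0.028, 1.0, 0.0]
ft_force: [-0.3, 0.1, -0.4]
gripper_width: 0.0853
time_s: 3.1
position: [0.5104, -0.0455, 0.2674]
tcp_rot: [-0.0, -0.275, 0.962, 0.0]
ft_force: [-0.5, 0.9, -0.6]
gripper_width: 0.0856
[-1.61096396e-01  1.11097321e-02  1.34512860e+00  6.90952260e-05
  1.78635485e+00 -2.28816481e+00]
```

```bash
cat >> h.py <<'E'
def tgt(w):
    o=r.get_obs();M=R.from_quat(o['tcp_rot'],scalar_first=True).as_matrix()
    print('pos',np.round(o['position'],4),'units',np.round(M.T@(np.array(w)-o['position'])/0.025,3),'j6',o['joint_pos'][5].round(3),'F',o['ft_force'].round(1),'M',o['moment'].round(3),'t',o['time_s'])
E
python3 - <<'E'
from h import *
np.set_printoptions(precision=4,suppress=True)
import cv2
# refine knob top: from both depth images
P=np.load("pics/topP.npy");Q=P[195:235,285:335].reshape(-1,3);Q=Q[(Q[:,2]>.19)&(Q[:,2]<.21)]
print(len(Q),cv2.minEnclosingCircle((Q[:,:2]*1000).astype(np.float32)),np.median(Q,0))
P=pts("scene",np.load("pics/scene0.npy"));Q=P[160:195,140:180].reshape(-1,3);Q=Q[(Q[:,2]>.194)&(Q[:,2]<.21)]
print(len(Q),cv2.minEnclosingCircle((Q[:,:2]*1000).astype(np.float32)),np.median(Q,0))
tgt([.541,-.101,.25])
E
```

```text
199 ((539.79296875, -100.46166229248047), 18.226192474365234) [ 0.5408 -0.0994  0.1965]
212 ((542.7742309570312, -99.01556396484375), 18.665130615234375) [ 0.545  -0.0996  0.1985]
pos [ 0.5104 -0.0455  0.2674] units [ 0.132 -2.53   0.693] j6 -2.288 F [-0.5  0.9 -0.6] M [-0.001 -0.039 -0.023] t 3.1
```

```bash
python3 -m inch '[{"fingers":-1,"xyz":[0.05,-0.85,0],"twist":[0,0,0]},{"fingers":-1,"xyz":[0.05,-0.85,0],"twist":[0,0,0]},{"fingers":-1,"xyz":[0.03,-0.81,0],"twist":[0,0,0]},{"fingers":-1,"xyz":[0,0,0],"twist":[0,0,-1]},{"fingers":-1,"xyz":[0,0,0],"twist":[0,0,-1]}]'
python3 -m inch '[{"fingers":-1,"xyz":[0,0,0],"twist":[0,0,-1]},{"fingers":-1,"xyz":[0,0,0],"twist":[0,0,-1]},{"fingers":-1,"xyz":[0,0,0],"twist":[0,0,-0.5]},{"fingers":-1,"xyz":[0,0,0],"twist":[0,0,0]}]'
python3 - <<'E'
from h import *
import cv2
tgt([.541,-.1003,.182])
for n in("scene","top"):
    p,d=imaging.grab_frame(n); np.save(f"pics/{n}1.npy",d);cv2.imwrite(f"pics/{n}1.png",cv2.resize(p[80:290,100:380],None,fx=2.6,fy=2.6))
E
```

```text
time_s: 3.6
position: [0.5407, -0.1012, 0.267]
tcp_rot: [-0.001, -0.369, 0.93, 0.001]
ft_force: [0.4, -0.6, 0.4]
gripper_width: 0.0857
time_s: 4.0
position: [0.5406, -0.1007, 0.2674]
tcp_rot: [-0.0, -0.481, 0.877, 0.0]
ft_force: [0.1, -0.3, 0.7]
gripper_width: 0.0853
pos [ 0.5406 -0.1007  0.2674] units [-0.021 -0.009  3.415] j6 -2.825 F [ 0.1 -0.3  0.7] M [-0.009  0.006  0.032] t 4.0
```

View pics/scene1.png

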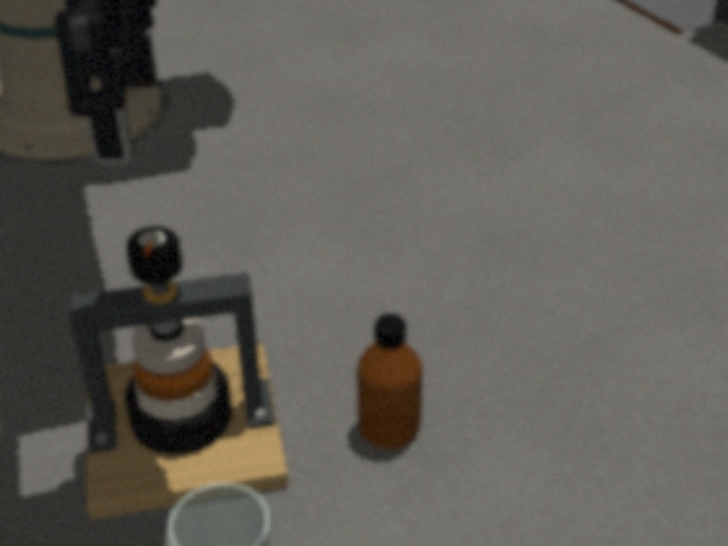

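View pics/top1.png

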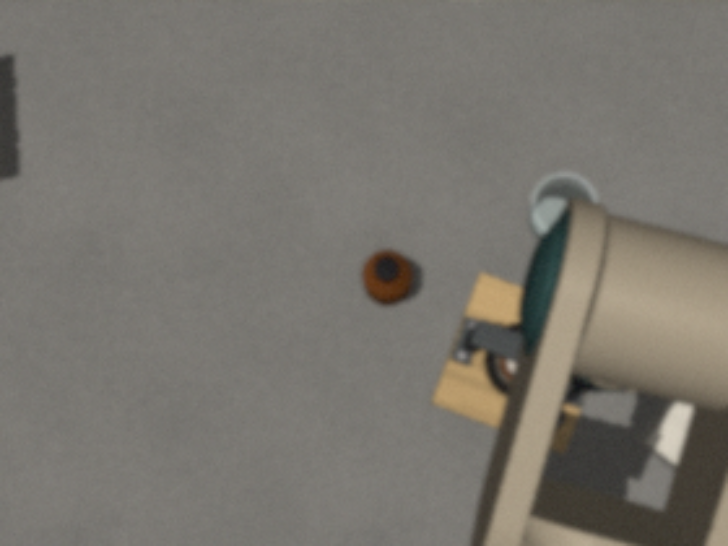

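```bash
python3 - <<'E'
from h import *
c=imaging.get_calibration("scene");K=c["intrinsics"]
M=R.from_quat(c["orientation"],scalar_first=True).as_matrix()
o=r.get_obs();T=R.from_quat(o['tcp_rot'],scalar_first=True).as_matrix()
for l in([0,0,.019],[0,.045,.006],[0,-.045,.006]):
    w=o['position']+T@np.array(l);q=M.T@(w-c["xyz"]);u=K[0,0]*q[0]/-q[2]+K[0,2];v=K[1,1]*q[1]/q[2]+K[1,2]
    print(l,w.round(3),"crop",(u-100)*2.6,(v-80)*2.6)
w=np.array([.5405,-.1005,.1975]);q=M.T@(w-c["xyz"]);print("knob",(K[0,0]*q[0]/-q[2]+K[0,2]-100)*2.6,(K[1,1]*q[1]/q[2]+K[1,2]-80)*2.6)
E
```

```text
[0, 0, 0.019] [ 0.541 -0.101  0.249] crop 138.67579327416118 179.2867447301898
[0, 0.045, 0.006] [ 0.503 -0.076  0.262] crop 147.63524723558066 126.96777845909496
[0, -0.045, 0.006] [ 0.579 -0.125  0.262] crop 123.01005204726806 202.64795924727608
knob 148.9957496224865 239.83858544821067
```

```bash
python3 - <<'E'
from h import *
import cv2
np.set_printoptions(precision=3,suppress=True,linewidth=200)
p,d=imaging.grab_frame("scene");P=pts("scene",d)
cv2.imwrite("pics/scene2.png",cv2.resize(p[40:190,80:240],None,fx=4.5,fy=4.5,interpolation=cv2.INTER_CUBIC))
for v in range(100,160,4):
    print(v,[tuple(P[v,u].round(3)) for u in range(126,166,6)])
E
```

```text
100 [(np.float64(0.597), np.float64(-0.145), np.float64(0.38)), (np.float64(0.594), np.float64(-0.136), np.float64(0.376)), (np.float64(0.606), np.float64(-0.131), np.float64(0.38)), (np.float64(0.58), np.float64(-0.115), np.float64(0.364)), (np.float64(0.58), np.float64(-0.106), np.float64(0.362)), (np.float64(0.511), np.float64(-0.073), np.float64(0.322)), (np.float64(-0.071), np.float64(0.148), np.float64(0.002))]
104 [(np.float64(0.595), np.float64(-0.146), np.float64(0.373)), (np.float64(0.6), np.float64(-0.139), np.float64(0.373)), (np.float64(0.604), np.float64(-0.132), np.float64(0.373)), (np.float64(0.582), np.float64(-0.116), np.float64(0.359)), (np.float64(0.583), np.float64(-0.108), np.float64(0.357)), (np.float64(0.508), np.float64(-0.073), np.float64(0.313)), (np.float64(-0.046), np.float64(0.137), np.float64(0.002))]
108 [(np.float64(0.595), np.float64(-0.147), np.float64(0.367)), (np.float64(0.6), np.float64(-0.14), np.float64(0.367)), (np.float64(0.605), np.float64(-0.133), np.float64(0.367)), (np.float64(0.586), np.float64(-0.118), np.float64(0.354)), (np.float64(0.
[... 4504 characters left out ...]
1), np.float64(-0.029), np.float64(-0.0)), (np.float64(0.185), np.float64(-0.017), np.float64(0.003)), (np.float64(0.194), np.float64(-0.003), np.float64(0.003)), (np.float64(0.199), np.float64(0.012), np.float64(0.001)), (np.float64(0.21), np.float64(0.026), np.float64(0.002))]
156 [(np.float64(0.175), np.float64(-0.065), np.float64(0.001)), (np.float64(0.183), np.float64(-0.051), np.float64(0.001)), (np.float64(0.196), np.float64(-0.038), np.float64(0.004)), (np.float64(0.201), np.float64(-0.023), np.float64(0.002)), (np.float64(0.21), np.float64(-0.01), np.float64(0.002)), (np.float64(0.221), np.float64(0.004), np.float64(0.003)), (np.float64(0.227), np.float64(0.018), np.float64(0.001))]
```

View pics/scene2.png

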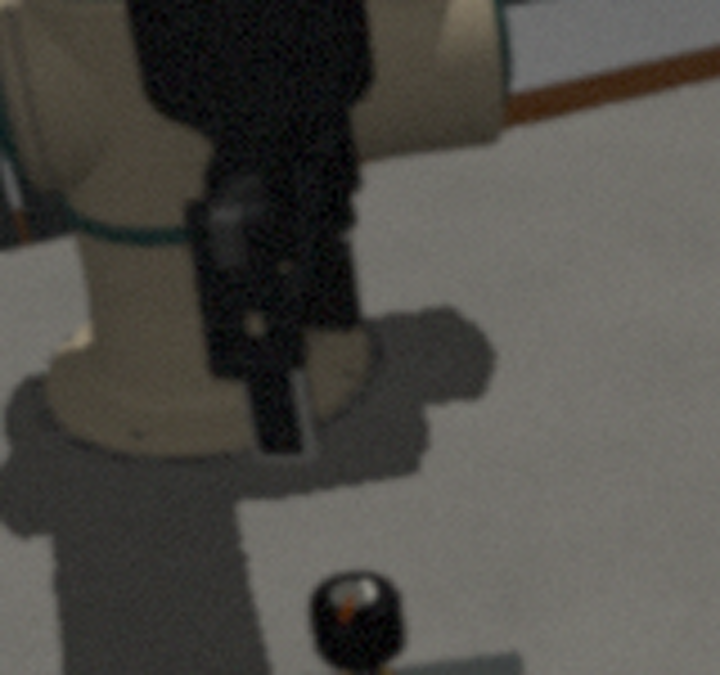

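The open fingertips measure z≈0.30, but the stated geometry puts them at about 0.26. I'll check this before descending by closing the gripper up here and measuring the tips again.

```bash
python3 -m inch '[{"fingers":0.1,"xyz":[0,0,0],"twist":[0,0,0]},{"fingers":0.1,"xyz":[0,0,0],"twist":[0,0,0]},{"fingers":0.1,"xyz":[0,0,0],"twist":[0,0,0]},{"fingers":0.1,"xyz":[0,0,0],"twist":[0,0,0]},{"fingers":0.1,"xyz":[0,0,0],"twist":[0,0,0]}]'
python3 - <<'E'
from h import *
import cv2
np.set_printoptions(precision=3,suppress=True,linewidth=200)
p,d=imaging.grab_frame("scene");P=pts("scene",d)
cv2.imwrite("pics/scene3.png",cv2.resize(p[40:190,80:240],None,fx=4.5,fy=4.5,interpolation=cv2.INTER_CUBIC))
Q=P[90:160,110:180];ok=(Q[...,0]>.45)&(Q[...,0]<.65)&(Q[...,2]>.21)
vs,us=np.nonzero(ok)
for v in range(ok.shape[0]):
    s=us[vs==v]
    if len(s) and v>25: print(v+90,s.min()+110,s.max()+110,Q[v,s].mean(0))
E
```

```text
time_s: 4.65
position: [0.5407, -0.1007, 0.2679]
tcp_rot: [0.0, -0.48, 0.877, 0.0]
ft_force: [-0.8, -0.4, 0.3]
gripper_width: 0.0384
116 130 158 [ 0.571 -0.115  0.333]
117 130 158 [ 0.571 -0.116  0.331]
118 131 158 [ 0.57  -0.115  0.328]
119 131 158 [ 0.569 -0.115  0.327]
120 132 159 [ 0.569 -0.114  0.324]
121 132 159 [ 0.567 -0.113  0.322]
122 132 159 [ 0.567 -0.114  0.32 ]
123 138 158 [ 0.558 -0.108  0.311]
124 138 158 [ 0.556 -0.107  0.308]
125 138 157 [ 0.556 -0.108  0.307]
126 139 153 [ 0.567 -0.114  0.313]
127 139 153 [ 0.567 -0.115  0.311]
128 139 153 [ 0.568 -0.115  0.309]
129 139 153 [ 0.567 -0.115  0.308]
130 139 153 [ 0.567 -0.115  0.305]
131 140 153 [ 0.568 -0.115  0.304]
132 140 154 [ 0.567 -0.115  0.302]
133 140 154 [ 0.567 -0.115  0.3  ]
134 140 154 [ 0.566 -0.115  0.298]
135 140 154 [ 0.567 -0.115  0.296]
136 141 154 [ 0.568 -0.115  0.295]
137 141 154 [ 0.567 -0.115  0.293]
138 141 154 [ 0.566 -0.115  0.29 ]
139 142 153 [ 0.562 -0.114  0.286]
140 144 152 [ 0.563 -0.114  0.284]
```

View pics/scene3.png

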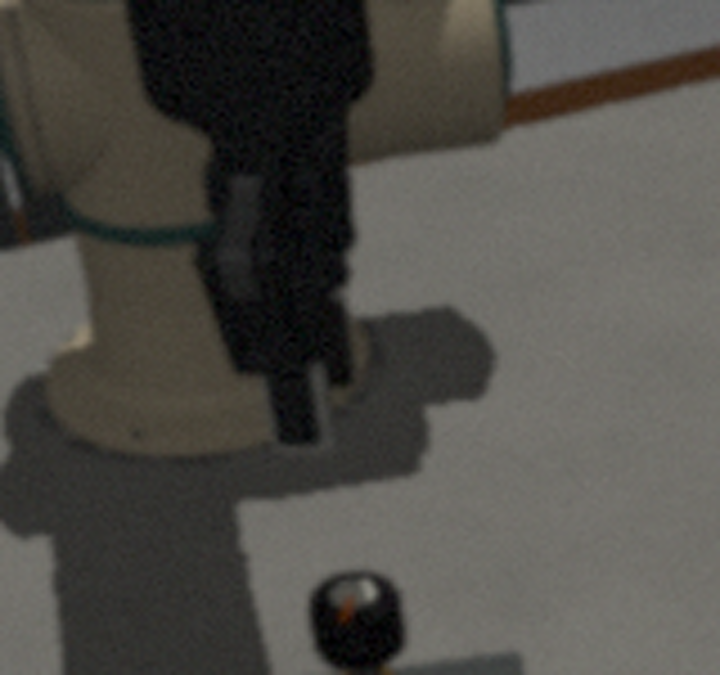

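```bash
python3 - <<'E'
from h import *
np.set_printoptions(precision=3,suppress=True,linewidth=200)
P=pts("scene",np.load("pics/scene0.npy"));Q=P[0:50,270:335].reshape(-1,3)
Q=Q[(abs(Q[:,0]-.227)<.12)&(abs(Q[:,1]-.473)<.12)&(Q[:,2]>.1)]
print(len(Q),Q.min(0),Q.max(0),np.percentile(Q[:,2],[1,5,20,50]))
b=Q[Q[:,2]<Q[:,2].min()+.02];print(b)
E
```

```text
1029 [0.186 0.401 0.248] [0.272 0.536 0.346] [0.252 0.261 0.293 0.315]
[[0.238 0.516 0.265]
 [0.246 0.512 0.268]
 [0.2   0.425 0.267]
 [0.237 0.517 0.262]
 [0.245 0.513 0.265]
 [0.254 0.516 0.267]
 [0.256 0.518 0.267]
 [0.259 0.519 0.268]
 [0.195 0.429 0.262]
 [0.211 0.426 0.267]
 [0.238 0.516 0.259]
 [0.247 0.512 0.263]
 [0.255 0.509 0.265]
 [0.255 0.512 0.265]
 [0.259 0.512 0.266]
 [0.258 0.517 0.265]
 [0.257 0.521 0.264]
 [0.2   0.425 0.262]
 [0.21  0.421 0.265]
 [0.21  0.424 0.265]
 [0.214 0.424 0.266]
 [0.214 0.428 0.265]
 [0.218 0.429 0.266]
 [0.237 0.517 0.256]
 [0.248 0.511 0.26 ]
 [0.259 0.505 0.265]
 [0.255 0.512 0.262]
 [0.261 0.511 0.264]
 [0.257 0.518 0.262]
 [0.255 0.524 0.26 ]
 [0.204 0.422 0.26 ]
 [0.213 0.419 0.264]
 [0.211 0.424 0.262]
 [0.217 0.423 0.264]
 [0.216 0.427 0.263]
 [0.216 0.43  0.262]
 [0.241 0.515 0.255]
 [0.251 0.509 0.259]
 [0.256 0.508 0.26 ]
 [0.259 0.509 0.261]
 [0.262 0.51  0.262]
 [0.257 0.518 0.259]
 [0.259 0.52  0.259]
 [0.202 0.423 0.257]
 [0.211 0.42  0.26 ]
 [0.213 0.422 0.26 ]
 [0.212 0.426 0.259]
 [0.218 0.425 0.261]
 [0.219 0.428 0.261]
 [0.242 0.514 0.252]
 [0.252 0.509 0.256]
 [0.256 0.508 0.258]
 [0.256 0.512 0.257]
 [0.255 0.517 0.256]
 [0.256 0.519 0.256]
 [0.215 0.418 0.259]
 [0.211 0.424 0.257]
 [0.214 0.425 0.257]
 [0.217 0.426 0.258]
 [0.218 0.429 0.258]
 [0.245 0.512 0.251]
 [0.25  0.51  0.253]
 [0.255 0.51  0.254]
 [0.258 0.511 0.255]
 [0.253 0.519 0.252]
 [0.259 0.517 0.254]
 [0.212 0.42  0.255]
 [0.21  0.425 0.254]
 [0.216 0.424 0.255]
 [0.217 0.426 0.255]
 [0.216 0.431 0.254]
 [0.245 0.512 0.248]
 [0.252 0.509 0.251]
 [0.256 0.509 0.252]
 [0.257 0.512 0.252]
 [0.208 0.427 0.25 ]
 [0.216 0.424 0.253]
 [0.216 0.428 0.252]
 [0.222 0.426 0.254]
 [0.253 0.509 0.248]
 [0.255 0.511 0.248]
 [0.259 0.51  0.25 ]
 [0.217 0.423 0.25 ]
 [0.218 0.426 0.25 ]
 [0.219 0.429 0.25 ]]
```

```bash
python3 -m inch '[{"fingers":-1,"xyz":[0,0,0],"twist":[0,0,0]},{"fingers":-1,"xyz":[0,0,0],"twist":[0,0,0]},{"fingers":-1,"xyz":[0,0,0],"twist":[0,0,0]},{"fingers":-1,"xyz":[0,0,0],"twist":[0,0,0]},{"fingers":-1,"xyz":[0,0,0.6],"twist":[0,0,0]}]'
python3 -m inch '[{"fingers":-1,"xyz":[0,0,0.6],"twist":[0,0,0]},{"fingers":-1,"xyz":[0,0,0.6],"twist":[0,0,0]},{"fingers":-1,"xyz":[0,0,0.6],"twist":[0,0,0]},{"fingers":-1,"xyz":[0,0,0.6],"twist":[0,0,0]},{"fingers":-1,"xyz":[0,0,0.3],"twist":[0,0,0]}]'
python3 - <<'E'
from h import *
import cv2
tgt([.541,-.1003,.182])
p,d=imaging.grab_frame("scene");np.save("pics/scene4.npy",d)
cv2.imwrite("pics/scene4.png",cv2.resize(p[90:240,80:240],None,fx=4.5,fy=4.5,interpolation=cv2.INTER_CUBIC))
E
```

```text
time_s: 5.2
position: [0.5416, -0.1009, 0.2546]
tcp_rot: [0.002, -0.48, 0.877, -0.001]
ft_force: [0.2, -0.8, 0.6]
gripper_width: 0.0851
time_s: 5.7
position: [0.5401, -0.1005, 0.1829]
tcp_rot: [-0.001, -0.48, 0.877, 0.001]
ft_force: [-0.3, -0.6, -0.7]
gripper_width: 0.0855
pos [ 0.5401 -0.1005  0.1829] units [-0.027 -0.027  0.038] j6 -2.824 F [-0.3 -0.6 -0.7] M [ 0.019 -0.005 -0.009] t 5.7
```

View pics/scene4.png

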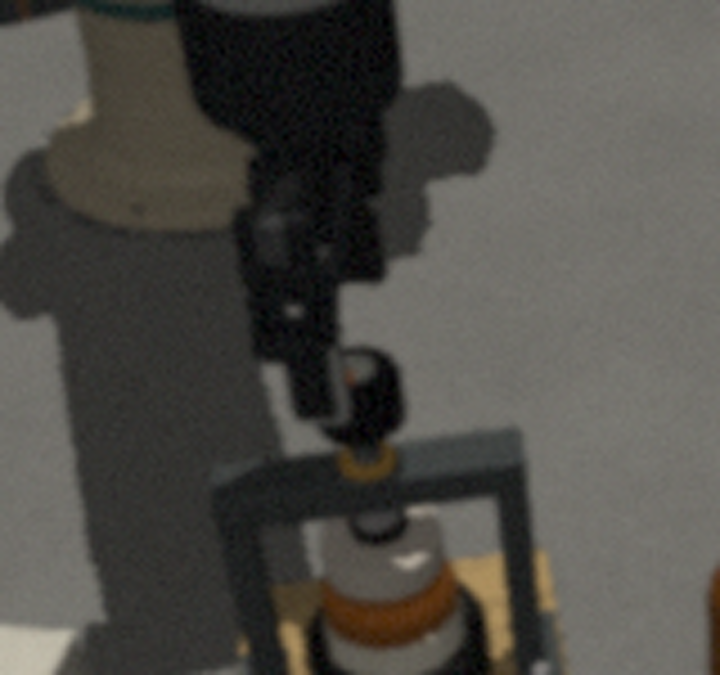

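```bash
python3 - <<'E'
from h import *
np.set_printoptions(precision=3,suppress=True,linewidth=200)
d=np.load("pics/scene4.npy");P=pts("scene",d)
for v in range(166,190,2): print(v,P[v,148],P[v,152],P[v,155], P[v,163])
E
```

```text
166 [ 0.605 -0.134  0.266] [ 0.606 -0.128  0.263] [ 0.589 -0.118  0.249] [0.269 0.002 0.   ]
168 [ 0.606 -0.135  0.262] [ 0.606 -0.129  0.26 ] [ 0.587 -0.118  0.243] [ 0.536 -0.087  0.199]
170 [ 0.606 -0.135  0.258] [ 0.591 -0.124  0.245] [ 0.588 -0.119  0.24 ] [ 0.543 -0.09   0.2  ]
172 [ 0.585 -0.13   0.239] [ 0.592 -0.125  0.242] [ 0.588 -0.119  0.236] [ 0.548 -0.093  0.2  ]
174 [ 0.587 -0.131  0.236] [ 0.589 -0.125  0.235] [ 0.585 -0.119  0.23 ] [ 0.552 -0.094  0.199]
176 [ 0.588 -0.132  0.233] [ 0.592 -0.127  0.234] [ 0.587 -0.12   0.227] [ 0.557 -0.096  0.198]
178 [ 0.587 -0.132  0.228] [ 0.59  -0.126  0.228] [ 0.587 -0.121  0.224] [ 0.559 -0.098  0.195]
180 [ 0.588 -0.133  0.225] [ 0.591 -0.127  0.225] [ 0.586 -0.121  0.219] [ 0.557 -0.098  0.189]
182 [ 0.584 -0.133  0.219] [ 0.589 -0.127  0.219] [ 0.586 -0.122  0.215] [ 0.558 -0.099  0.186]
184 [ 0.322 -0.06   0.002] [ 0.545 -0.115  0.18 ] [ 0.552 -0.112  0.183] [ 0.559 -0.099  0.182]
186 [ 0.329 -0.063  0.002] [ 0.547 -0.117  0.177] [ 0.552 -0.112  0.178] [ 0.559 -0.1    0.178]
188 [ 0.334 -0.066  0.   ] [ 0.342 -0.058  0.002] [ 0.551 -0.113  0.173] [ 0.56  -0.101  0.174]
```

Tip height by depth is about 37 mm above the stated geometry again. A physical test will settle it: raise 8 mm and close. If the spec is right the fingers stop at 36 mm, and if the image is right they close freely above the knob.

```bash
python3 -m inch '[{"fingers":-1,"xyz":[0,0,-0.35],"twist":[0,0,0]},{"fingers":0.4,"xyz":[0,0,0],"twist":[0,0,0]},{"fingers":0.4,"xyz":[0,0,0],"twist":[0,0,0]},{"fingers":0.4,"xyz":[0,0,0],"twist":[0,0,0]},{"fingers":0.4,"xyz":[0,0,0],"twist":[0,0,0]}]'
python3 -m inch '[{"fingers":0.4,"xyz":[0,0,0],"twist":[0,0,0]},{"fingers":0.4,"xyz":[0,0,0],"twist":[0,0,0]}]'
```

```text
time_s: 6.25
position: [0.5408, -0.1007, 0.1943]
tcp_rot: [0.0, -0.48, 0.877, -0.0]
ft_force: [-0.3, 0.1, 0.3]
gripper_width: 0.0279
time_s: 6.45
position: [0.5407, -0.1007, 0.1941]
tcp_rot: [0.0, -0.48, 0.877, 0.0]
ft_force: [0.6, 0.2, -0.2]
gripper_width: 0.0256
```

The fingers closed to 25.6 mm above the knob, so the image is right: the real tool sits about 36 mm higher than reported. I'll aim for a reported z of about 0.148.

```bash
python3 -m inch '[{"fingers":-1,"xyz":[0,0,0],"twist":[0,0,0]},{"fingers":-1,"xyz":[0,0,0],"twist":[0,0,0]},{"fingers":-1,"xyz":[0,0,0],"twist":[0,0,0]},{"fingers":-1,"xyz":[0,0,0],"twist":[0,0,0]},{"fingers":-1,"xyz":[0,0,0.5],"twist":[0,0,0]}]'
python3 -m inch '[{"fingers":-1,"xyz":[0,0,0.5],"twist":[0,0,0]},{"fingers":-1,"xyz":[0,0,0.5],"twist":[0,0,0]},{"fingers":-1,"xyz":[0,0,0.3],"twist":[0,0,0]},{"fingers":-1,"xyz":[0,0,0],"twist":[0,0,0]}]'
python3 - <<'E'
from h import *
import cv2
tgt([.541,-.1003,.148])
p,d=imaging.grab_frame("scene");P=pts("scene",d)
cv2.imwrite("pics/scene5.png",cv2.resize(p[110:230,100:240],None,fx=5,fy=5,interpolation=cv2.INTER_CUBIC))
for v in range(190,212,3): print(v,P[v,146:170:3].round(3).tolist())
E
```

```text
time_s: 6.95
position: [0.5417, -0.1009, 0.1831]
tcp_rot: [0.001, -0.48, 0.877, -0.001]
ft_force: [-0.3, 0.6, 0.5]
gripper_width: 0.085
time_s: 7.35
position: [0.5399, -0.1004, 0.1471]
tcp_rot: [-0.001, -0.48, 0.877, 0.001]
ft_force: [0.6, 0.2, 0.0]
gripper_width: 0.0853
pos [ 0.5399 -0.1004  0.1471] units [-0.027 -0.034 -0.037] j6 -2.824 F [0.6 0.2 0. ] M [-0.007 -0.055  0.052] t 7.35
190 [[0.34, -0.073, 0.001], [0.584, -0.134, 0.201], [0.589, -0.13, 0.203], [0.59, -0.125, 0.202], [0.585, -0.118, 0.195], [0.546, -0.101, 0.16], [0.546, -0.095, 0.157], [0.544, -0.089, 0.153]]
193 [[0.527, -0.124, 0.149], [0.586, -0.135, 0.196], [0.586, -0.13, 0.195], [0.59, -0.126, 0.195], [0.586, -0.12, 0.189], [0.546, -0.102, 0.153], [0.55, -0.097, 0.153], [0.55, -0.092, 0.151]]
196 [[0.534, -0.127, 0.148], [0.584, -0.136, 0.189], [0.586, -0.131, 0.187], [0.591, -0.127, 0.189], [0.586, -0.121, 0.183], [0.551, -0.104, 0.15], [0.552, -0.099, 0.149], [0.555, -0.094, 0.148]]
199 [[0.543, -0.131, 0.149], [0.545, -0.126, 0.148], [0.581, -0.13, 0.177], [0.581, -0.125, 0.174], [0.586, -0.121, 0.176], [0.552, -0.106, 0.144], [0.553, -0.1, 0.142], [0.555, -0.095, 0.141]]
202 [[0.542, -0.132, 0.141], [0.546, -0.127, 0.142], [0.546, -0.122, 0.14], [0.545, -0.116, 0.136], [0.55, -0.112, 0.138], [0.551, -0.106, 0.136], [0.553, -0.101, 0.135], [0.554, -0.096, 0.133]]
205 [[0.543, -0.133, 0.136], [0.543, -0.128, 0.133], [0.399, -0.082, 0.001], [0.522, -0.11, 0.108], [0.537, -0.109, 0.119], [0.545, -0.105, 0.123], [0.546, -0.1, 0.122], [0.551, -0.096, 0.124]]
208 [[0.402, -0.098, 0.002], [0.407, -0.092, 0.003], [0.527, -0.119, 0.108], [0.532, -0.114, 0.11], [0.54, -0.111, 0.115], [1.131, -0.285, 0.656], [0.551, -0.102, 0.119], [0.554, -0.098, 0.119]]
211 [[0.411, -0.101, 0.001], [0.418, -0.097, 0.004], [0.536, -0.122, 0.109], [0.54, -0.117, 0.11], [0.543, -0.113, 0.109], [0.545, -0.107, 0.108], [0.55, -0.103, 0.11], [0.552, -0.098, 0.109]]
```

View pics/scene5.png

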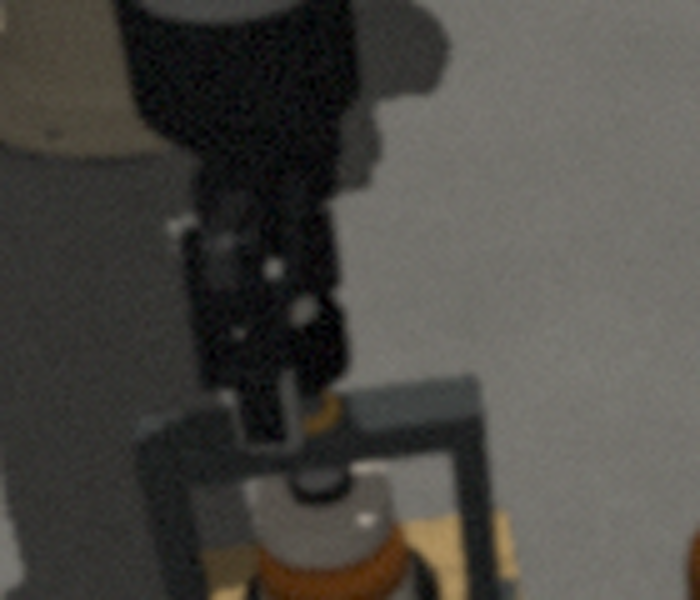

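The open tips are at z≈0.175, straddling the knob and clear of the crossbar. I'll raise 2.5 mm and grip.

```bash
python3 -m inch '[{"fingers":-1,"xyz":[0,0,-0.1],"twist":[0,0,0]},{"fingers":1,"xyz":[0,0,0],"twist":[0,0,0]},{"fingers":1,"xyz":[0,0,0],"twist":[0,0,0]},{"fingers":1,"xyz":[0,0,0],"twist":[0,0,0]},{"fingers":1,"xyz":[0,0,0],"twist":[0,0,0]}]'
python3 -m inch '[{"fingers":1,"xyz":[0,0,0],"twist":[0,0,0]},{"fingers":1,"xyz":[0,0,0],"twist":[0,0,0]},{"fingers":1,"xyz":[0,0,0],"twist":[0,0,0]}]'
python3 -c "
from h import *
tgt([.541,-.1003,.148])"
```

```text
time_s: 7.9
position: [0.5403, -0.1002, 0.1522]
tcp_rot: [-0.0, -0.48, 0.877, 0.001]
ft_force: [-5.2, 1.7, 2.5]
gripper_width: 0.0346
time_s: 8.2
position: [0.5403, -0.1003, 0.1522]
tcp_rot: [-0.0, -0.481, 0.877, 0.001]
ft_force: [-4.4, 2.6, 4.2]
gripper_width: 0.0343
pos [ 0.5403 -0.1003  0.1522] units [-0.015 -0.026  0.168] j6 -2.824 F [-4.4  2.6  4.2] M [ 0.309  0.755 -0.006] t 8.2
```

Gripped at 34.3 mm. Now turning clockwise (+tool z) while following the pitch, 0.19 mm per 0.1 rad.

```bash
cat > s.py <<'E'
from h import *
o=r.get_obs();print('Mz',o['moment'].round(3),'F',o['ft_force'].round(1),'z',o['position'].round(4),'j6',o['joint_pos'][5].round(3),'e6',o['effort'][5].round(3))
E
for i in 1; do :; done
python3 -m inch '[{"fingers":1,"xyz":[0,0,0.008],"twist":[0,0,1]},{"fingers":1,"xyz":[0,0,0.008],"twist":[0,0,1]}]' | tail -2; python3 s.py
python3 -m inch '[{"fingers":1,"xyz":[0,0,0.008],"twist":[0,0,1]},{"fingers":1,"xyz":[0,0,0.008],"twist":[0,0,1]}]' | tail -2; python3 s.py
python3 -m inch '[{"fingers":1,"xyz":[0,0,0.008],"twist":[0,0,1]},{"fingers":1,"xyz":[0,0,0.008],"twist":[0,0,1]}]' | tail -2; python3 s.py
```

```text
ft_force: [-7.4, 3.0, 5.3]
gripper_width: 0.0346
Mz [0.439 1.065 0.086] F [-7.4  3.   5.3] z [ 0.54   -0.1001  0.1518] j6 -2.62 e6 -1.324
ft_force: [-7.3, 3.9, 5.4]
gripper_width: 0.0344
Mz [0.553 1.188 0.069] F [-7.3  3.9  5.4] z [ 0.5399 -0.0999  0.1514] j6 -2.42 e6 -1.257
ft_force: [-7.9, 4.7, 6.3]
gripper_width: 0.0345
Mz [0.773 1.317 0.05 ] F [-7.9  4.7  6.3] z [ 0.5398 -0.0998  0.151 ] j6 -2.22 e6 -1.258
```

```bash

python3 -m inch '[{"fingers":1,"xyz":[0,0,0.008],"twist":[0,0,1]},{"fingers":1,"xyz":[0,0,0.008],"twist":[0,0,1]},{"fingers":1,"xyz":[0,0,0.008],"twist":[0,0,1]},{"fingers":1,"xyz":[0,0,0.008],"twist":[0,0,1]}]' | tail -1; python3 s.py
python3 -m inch '[{"fingers":1,"xyz":[0,0,0.008],"twist":[0,0,1]},{"fingers":1,"xyz":[0,0,0.008],"twist":[0,0,1]},{"fingers":1,"xyz":[0,0,0.008],"twist":[0,0,1]}]' | tail -1; python3 s.py
python3 -m inch '[{"fingers":1,"xyz":[0,0,0.008],"twist":[0,0,1]},{"fingers":1,"xyz":[0,0,0.008],"twist":[0,0,1]},{"fingers":1,"xyz":[0,0,0.008],"twist":[0,0,1]}]' | tail -1; python3 s.py
python3 - <<'E'
from h import *
import cv2
p,d=imaging.grab_frame("scene");np.save("pics/scene6.npy",d)
cv2.imwrite("pics/scene6.png",cv2.resize(p[110:250,100:240],None,fx=4.2,fy=4.2,interpolation=cv2.INTER_CUBIC))
o=r.get_obs();print(R.from_quat(o['tcp_rot'],scalar_first=True).as_matrix().round(3))
E
```

```text
gripper_width: 0.0346
Mz [1.029 1.519 0.056] F [-8.3  6.9  7.4] z [ 0.5396 -0.0993  0.1502] j6 -1.82 e6 -1.26
gripper_width: 0.0346
Mz [1.287 1.507 0.029] F [-9.4  7.7  7.7] z [ 0.5397 -0.099   0.1497] j6 -1.52 e6 -1.263
gripper_width: 0.0347
Mz [1.528 1.5   0.023] F [-8.6  8.   7.1] z [ 0.5397 -0.0986  0.1491] j6 -1.22 e6 -1.265
[[-0.822  0.569 -0.003]
 [ 0.569  0.822  0.004]
 [ 0.004  0.001 -1.   ]]
```

View pics/scene6.png

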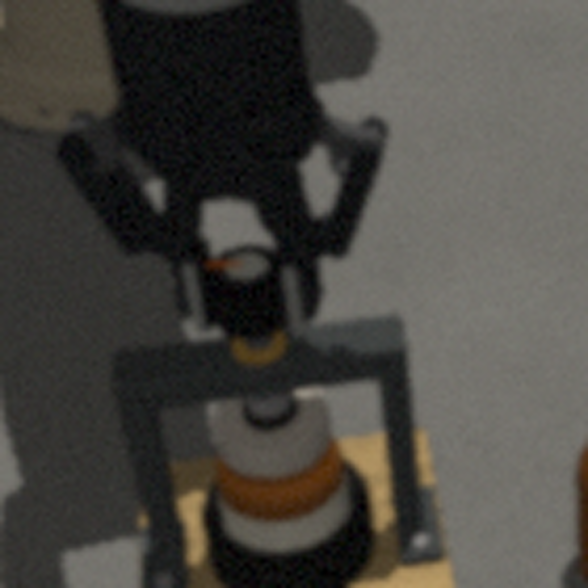

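The knob is held between the pads and its index mark has turned with it. It now points left, at crop (215,265). A side load of about 12 N has built up, so I'll shift the tool slightly to relieve it.

```bash

python3 -m inch '[{"fingers":1,"xyz":[0.06,0.02,0],"twist":[0,0,0]},{"fingers":1,"xyz":[0,0,0],"twist":[0,0,0]}]' | tail -1; python3 s.py;python3 s.py
```

```text
gripper_width: 0.0344
Mz [ 0.731  0.783 -0.07 ] F [-4.2  4.2  4.4] z [ 0.5394 -0.0983  0.1491] j6 -1.222 e6 -0.039
Mz [ 0.731  0.783 -0.07 ] F [-4.2  4.2  4.4] z [ 0.5394 -0.0983  0.1491] j6 -1.222 e6 -0.039
```

```bash

python3 -m inch '[{"fingers":1,"xyz":[0.05,0.02,0.008],"twist":[0,0,1]},{"fingers":1,"xyz":[0,0,0.008],"twist":[0,0,1]}]' | tail -1; python3 s.py
python3 -m inch '[{"fingers":1,"xyz":[0,0,0.008],"twist":[0,0,1]},{"fingers":1,"xyz":[0,0,0.008],"twist":[0,0,1]}]' | tail -1; python3 s.py
```

```text
gripper_width: 0.0343
Mz [0.345 0.192 0.061] F [-0.9  2.5  3.1] z [ 0.5392 -0.0978  0.1488] j6 -1.017 e6 -1.313
gripper_width: 0.0344
Mz [0.456 0.14  0.013] F [-0.8  3.4  3.1] z [ 0.5394 -0.0976  0.1485] j6 -0.817 e6 -1.252
```

```bash

python3 -m inch '[{"fingers":1,"xyz":[0,0,0.008],"twist":[0,0,1]}]' | tail -1; python3 s.py
python3 -m inch '[{"fingers":1,"xyz":[0,0,0.008],"twist":[0,0,1]}]' | tail -1; python3 s.py
python3 -m inch '[{"fingers":1,"xyz":[0,0,0.008],"twist":[0,0,1]}]' | tail -1; python3 s.py
```

```text
gripper_width: 0.0345
Mz [0.551 0.025 0.06 ] F [1.2 3.5 3.5] z [ 0.5395 -0.0975  0.1482] j6 -0.717 e6 -1.251
gripper_width: 0.0345
Mz [ 0.605 -0.045  0.052] F [0.8 4.4 2.8] z [ 0.5396 -0.0975  0.148 ] j6 -0.617 e6 -1.25
gripper_width: 0.034
Mz [ 0.651 -0.152  0.068] F [1.9 3.9 2.7] z [ 0.5397 -0.0974  0.1479] j6 -0.517 e6 -1.249
```

```bash

python3 -m inch '[{"fingers":1,"xyz":[0,0,0.008],"twist":[0,0,1]}]' | tail -1; python3 s.py
python3 -m inch '[{"fingers":1,"xyz":[0,0,0.008],"twist":[0,0,1]}]' | tail -1; python3 s.py
python3 -m inch '[{"fingers":1,"xyz":[0,0,0.008],"twist":[0,0,1]}]' | tail -1; python3 s.py
python3 - <<'E'
from h import *
import cv2
p,d=imaging.grab_frame("scene");np.save("pics/scene7.npy",d)
cv2.imwrite("pics/scene7.png",cv2.resize(p[170:250,120:200],None,fx=7,fy=7,interpolation=cv2.INTER_CUBIC))
E
```

```text
gripper_width: 0.0344
Mz [ 0.701 -0.236  0.076] F [3.5 4.7 2.5] z [ 0.5398 -0.0973  0.1477] j6 -0.417 e6 -1.248
gripper_width: 0.0344
Mz [ 0.697 -0.387  0.083] F [2.7 3.7 1.9] z [ 0.5399 -0.0973  0.1475] j6 -0.317 e6 -1.247
gripper_width: 0.0349
Mz [ 0.769 -0.463  0.092] F [4.8 3.6 1.8] z [ 0.54   -0.0972  0.1473] j6 -0.217 e6 -1.246
```

View pics/scene7.png

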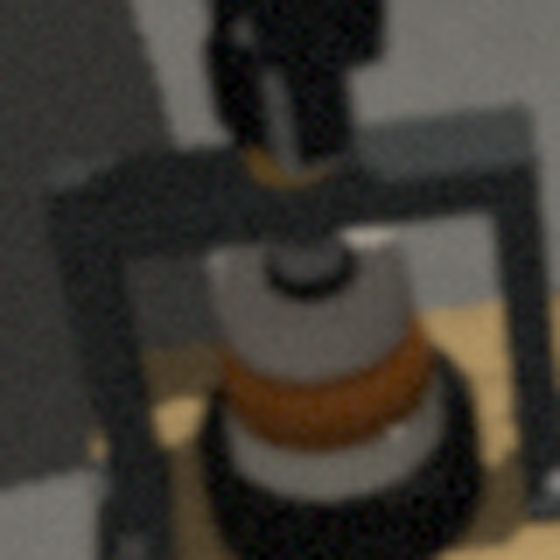

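```bash

python3 -m inch '[{"fingers":1,"xyz":[0,0,0.008],"twist":[0,0,1]}]' | tail -1; python3 s.py
python3 -m inch '[{"fingers":1,"xyz":[0,0,0.008],"twist":[0,0,1]}]' | tail -1; python3 s.py
python3 -m inch '[{"fingers":1,"xyz":[0,0,0.008],"twist":[0,0,1]}]' | tail -1; python3 s.py
```

```text
gripper_width: 0.0343
Mz [ 0.725 -0.552  0.064] F [4.1 3.8 2. ] z [ 0.5402 -0.0972  0.1471] j6 -0.119 e6 -1.856
gripper_width: 0.0342
Mz [ 0.777 -0.698  0.11 ] F [4.4 4.9 2.5] z [ 0.5403 -0.0972  0.147 ] j6 -0.017 e6 -1.297
gripper_width: 0.0347
Mz [ 0.722 -0.804  0.074] F [6.7 4.7 2.6] z [ 0.5404 -0.0973  0.1468] j6 0.083 e6 -1.246
```

```bash
python3 - <<'E'
from h import *
o=r.get_obs();M=R.from_quat(o['tcp_rot'],scalar_first=True).as_matrix();print(M.T@np.array([.0012,.0012,0])/.025)
E
```

```text
[0.06096058 0.02986193 0.00026844]
```

```bash

python3 -m inch '[{"fingers":1,"xyz":[0.06,0.03,0.008],"twist":[0,0,1]}]' | tail -1; python3 s.py
python3 -m inch '[{"fingers":1,"xyz":[0,0,0.008],"twist":[0,0,1]}]' | tail -1; python3 s.py
python3 -m inch '[{"fingers":1,"xyz":[0,0,0.008],"twist":[0,0,1]}]' | tail -1; python3 s.py
python3 -m inch '[{"fingers":1,"xyz":[0,0,0.008],"twist":[0,0,1]}]' | tail -1; python3 s.py
```

```text
gripper_width: 0.0345
Mz [-0.091  0.205  0.067] F [-0.1 -1.3  4.2] z [ 0.541  -0.0968  0.1466] j6 0.186 e6 -1.315
gripper_width: 0.0345
Mz [ 0.138 -0.21   0.065] F [2.1 0.7 2.5] z [ 0.541  -0.097   0.1464] j6 0.286 e6 -1.229
gripper_width: 0.0346
Mz [ 0.071 -0.285  0.069] F [1.8 0.3 3.5] z [ 0.5411 -0.0971  0.1463] j6 0.386 e6 -1.238
gripper_width: 0.0344
Mz [ 0.077 -0.34   0.05 ] F [ 3.4 -0.1  3.8] z [ 0.5413 -0.0971  0.1462] j6 0.486 e6 -1.21
```

```bash

python3 -m inch '[{"fingers":1,"xyz":[0,0,0.008],"twist":[0,0,1]}]' | tail -1; python3 s.py
python3 -m inch '[{"fingers":1,"xyz":[0,0,0.008],"twist":[0,0,1]}]' | tail -1; python3 s.py
python3 -m inch '[{"fingers":1,"xyz":[0,0,0.008],"twist":[0,0,1]}]' | tail -1; python3 s.py
```

```text
gripper_width: 0.0345
Mz [ 0.018 -0.402  0.17 ] F [ 3.7 -0.2  3.3] z [ 0.5414 -0.0972  0.1462] j6 0.586 e6 -1.18
gripper_width: 0.0344
Mz [ 0.068 -0.446  0.154] F [ 3.5 -1.5  5.8] z [ 0.5415 -0.0973  0.1461] j6 0.686 e6 -1.151
gripper_width: 0.0344
Mz [-0.086 -0.501  0.215] F [ 4.3 -2.3  4.5] z [ 0.5416 -0.0974  0.1461] j6 0.786 e6 -1.121
```

Torque rose steadily (Mz from 0.06 to 0.2 N m, joint 6 effort changing 0.03 per row) and the descent stopped. That puts the screw on the floor from j6≈0.4, with about 65–75 N now. Stop here and hold.

```bash

python3 -m inch '[{"fingers":1,"xyz":[0,0,0],"twist":[0,0,0]},{"fingers":1,"xyz":[0,0,0],"twist":[0,0,0]},{"fingers":1,"xyz":[0,0,0],"twist":[0,0,0]}]' | tail -1; python3 s.py
python3 - <<'E'
from h import *
import cv2
p,d=imaging.grab_frame("scene");np.save("pics/scene8.npy",d)
cv2.imwrite("pics/scene8.png",cv2.resize(p[150:250,110:210],None,fx=6,fy=6,interpolation=cv2.INTER_CUBIC))
np.set_printoptions(precision=4,suppress=True)
for n in (0,6,7,8):
    P=pts("scene",np.load(f"pics/scene{n}.npy"));Q=P[195:225,140:185].reshape(-1,3);c=np.array([.540,-.099])
    rr=np.hypot(*(Q[:,:2]-c).T);m=(rr<.027)&(rr>.014)&(Q[:,2]>.095)&(Q[:,2]<.113);print(n,m.sum(),np.median(Q[m,2]),np.percentile(Q[m,2],80))
E
```

```text
gripper_width: 0.0344
Mz [ 0.017 -0.583  0.072] F [ 4.1 -1.5  5.4] z [ 0.5416 -0.0974  0.1461] j6 0.779 e6 0.078
0 288 0.10854198613243876 0.10962537788737156
6 297 0.10871224288983272 0.1097820182306658
7 288 0.10729927482527557 0.10827788312493455
8 286 0.10629910329200676 0.10728640781528387
```

View pics/scene8.png

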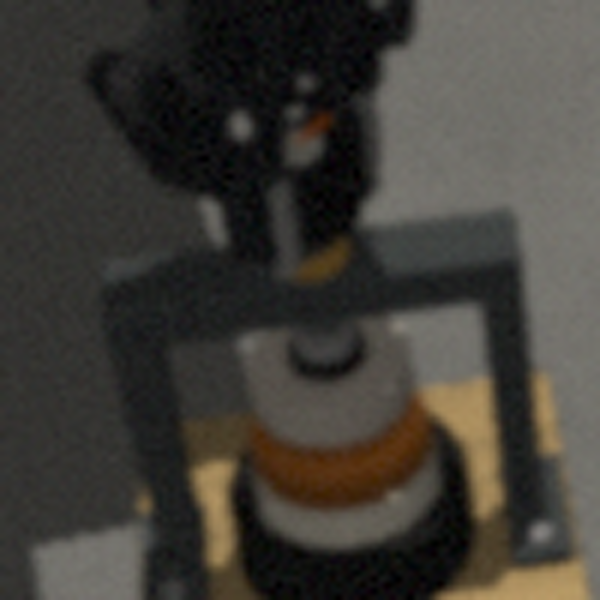

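The lid has gone down about 2.4 mm (0.1087 to 0.1063) and the index mark has moved on with the knob, so it is firm. Now back off about 105° from here: roughly 20° of wind-up plus a quarter turn.

```bash

python3 -m inch '[{"fingers":1,"xyz":[0,0,0],"twist":[0,0,-1]},{"fingers":1,"xyz":[0,0,0],"twist":[0,0,-1]},{"fingers":1,"xyz":[0,0,0],"twist":[0,0,-1]},{"fingers":1,"xyz":[0,0,-0.008],"twist":[0,0,-1]}]' | tail -1; python3 s.py
python3 -m inch '[{"fingers":1,"xyz":[0,0,-0.008],"twist":[0,0,-1]},{"fingers":1,"xyz":[0,0,-0.008],"twist":[0,0,-1]},{"fingers":1,"xyz":[0,0,-0.008],"twist":[0,0,-1]},{"fingers":1,"xyz":[0,0,-0.008],"twist":[0,0,-1]},{"fingers":1,"xyz":[0,0,-0.008],"twist":[0,0,-1]}]' | tail -1; python3 s.py
python3 -m inch '[{"fingers":1,"xyz":[0,0,-0.008],"twist":[0,0,-1]},{"fingers":1,"xyz":[0,0,-0.008],"twist":[0,0,-1]},{"fingers":1,"xyz":[0,0,-0.008],"twist":[0,0,-1]},{"fingers":1,"xyz":[0,0,-0.008],"twist":[0,0,-1]},{"fingers":1,"xyz":[0,0,-0.008],"twist":[0,0,-1]}]' | tail -1; python3 s.py
python3 -m inch '[{"fingers":1,"xyz":[0,0,-0.008],"twist":[0,0,-1]},{"fingers":1,"xyz":[0,0,-0.008],"twist":[0,0,-1]},{"fingers":1,"xyz":[0,0,-0.008],"twist":[0,0,-1]},{"fingers":1,"xyz":[0,0,-0.008],"twist":[0,0,-1]},{"fingers":1,"xyz":[0,0,0],"twist":[0,0,0]}]' | tail -1; python3 s.py
```

```text
gripper_width: 0.0346
Mz [ 0.21  -0.072 -0.057] F [2.6 0.6 5.4] z [ 0.5412 -0.0971  0.1462] j6 0.375 e6 1.27
gripper_width: 0.0344
Mz [ 0.238  0.503 -0.066] F [-0.1  2.   6.7] z [ 0.5405 -0.097   0.147 ] j6 -0.124 e6 1.238
gripper_width: 0.0343
Mz [-0.085  1.018 -0.1  ] F [-4.2  0.1  8.7] z [ 0.5399 -0.0972  0.1479] j6 -0.624 e6 1.233
gripper_width: 0.0346
Mz [-0.281  1.218  0.053] F [-5.2 -1.2  8.6] z [ 0.5396 -0.0976  0.1487] j6 -1.023 e6 -0.846
```

```bash

python3 -m inch '[{"fingers":1,"xyz":[0,0,-0.006],"twist":[0,0,-0.75]},{"fingers":1,"xyz":[0,0,-0.006],"twist":[0,0,-0.75]},{"fingers":1,"xyz":[0,0,0],"twist":[0,0,0]},{"fingers":-1,"xyz":[0,0,0],"twist":[0,0,0]},{"fingers":-1,"xyz":[0,0,0],"twist":[0,0,0]}]' | tail -1; python3 s.py
python3 -m inch '[{"fingers":-1,"xyz":[0,0,0],"twist":[0,0,0]},{"fingers":-1,"xyz":[0,0,0],"twist":[0,0,0]},{"fingers":-1,"xyz":[0,0,0],"twist":[0,0,0]}]' | tail -1; python3 s.py
python3 - <<'E'
from h import *
import cv2
p,d=imaging.grab_frame("scene");np.save("pics/scene9.npy",d)
cv2.imwrite("pics/scene9.png",cv2.resize(p[150:250,110:210],None,fx=6,fy=6,interpolation=cv2.INTER_CUBIC))
E
```

```text
gripper_width: 0.0624
Mz [-0.014 -0.007  0.069] F [ 0.6 -0.   0.3] z [ 0.5401 -0.097   0.1474] j6 -1.169 e6 -0.022
gripper_width: 0.0851
Mz [-0.027  0.015 -0.037] F [0.7 1.  0.5] z [ 0.5402 -0.097   0.1475] j6 -1.168 e6 -0.005
```

View pics/scene9.png

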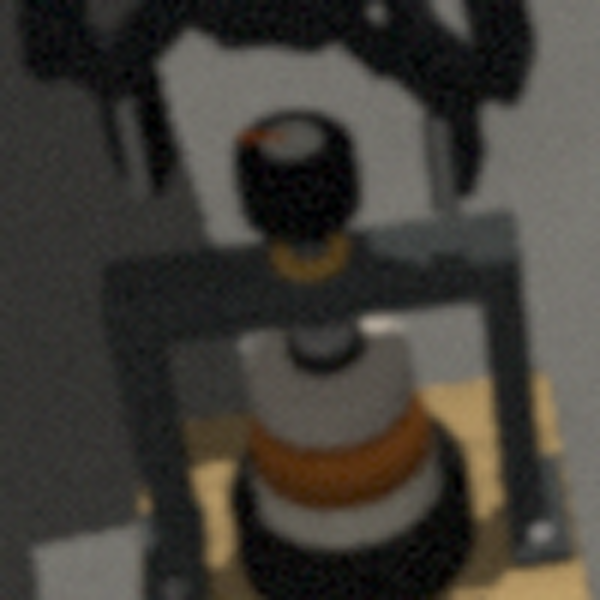

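The fingers are open and clear of the knob on both sides. Raise, move away, and compare knob-top and lid heights.

```bash

python3 -m inch '[{"fingers":-1,"xyz":[0,0,-0.6],"twist":[0,0,0]},{"fingers":-1,"xyz":[0,0,-0.8],"twist":[0,0,0]},{"fingers":-1,"xyz":[0,0,-0.8],"twist":[0,0,0]},{"fingers":-1,"xyz":[0,0,-0.8],"twist":[0,0,0]},{"fingers":-1,"xyz":[0,0,-0.8],"twist":[0,0,0]}]' | tail -1
python3 -m inch '[{"fingers":-1,"xyz":[0.8,0.6,0],"twist":[0,0,0]},{"fingers":-1,"xyz":[0.8,0.6,0],"twist":[0,0,0]},{"fingers":-1,"xyz":[0.8,0.6,0],"twist":[0,0,0]},{"fingers":-1,"xyz":[0.8,0.6,0],"twist":[0,0,0]},{"fingers":-1,"xyz":[0.8,0.6,0],"twist":[0,0,0]}]' | tail -1
python3 -m inch '[{"fingers":-1,"xyz":[0.8,0.6,0],"twist":[0,0,0]},{"fingers":-1,"xyz":[0.8,0.6,0],"twist":[0,0,0]},{"fingers":-1,"xyz":[0.8,0.6,0],"twist":[0,0,0]},{"fingers":-1,"xyz":[0,0,0],"twist":[0,0,0]},{"fingers":-1,"xyz":[0,0,0],"twist":[0,0,0]}]'
python3 - <<'E'
from h import *
import cv2
np.set_printoptions(precision=4,suppress=True)
def med(D):return np.median(D,0)
D=[];T=[]
for i in range(5):
    p,d=imaging.grab_frame("scene");D.append(d)
for i in range(3):
    q,d=imaging.grab_frame("top");T.append(d)
cv2.imwrite("pics/sceneA.png",cv2.resize(p[150:250,110:210],None,fx=6,fy=6,interpolation=cv2.INTER_CUBIC))
cv2.imwrite("pics/topA.png",q)
np.save("pics/sceneA.npy",med(D));np.save("pics/topA.npy",med(T))
c=np.array([.541,-.099])
for n in ("0","A"):
    P=pts("scene",np.load(f"pics/scene{n}.npy"));Q=P[160:225,140:185].reshape(-1,3)
    rr=np.hypot(*(Q[:,:2]-c).T)
    m=(rr<.012)&(Q[:,2]>.185)&(Q[:,2]<.21);l=(rr<.027)&(rr>.014)&(Q[:,2]>.095)&(Q[:,2]<.113)
    P=pts("top",np.load(f"pics/top{n}.npy"));S=P[195:235,285:335].reshape(-1,3);r2=np.hypot(*(S[:,:2]-[.5405,-.1005]).T)
    m2=(r2<.012)&(S[:,2]>.185)&(S[:,2]<.21);l2=(r2<.027)&(r2>.014)&(S[:,2]>.095)&(S[:,2]<.113)
    print(n,"scene knob/lid",np.median(Q[m,2]),np.median(Q[l,2]),"top",m2.sum(),l2.sum(),np.median(S[m2,2]),np.median(S[l2,2]))
print(r.get_obs()['time_s'])
E
```

```text
gripper_width: 0.0855
gripper_width: 0.0852
time_s: 16.7
position: [0.4852, 0.0952, 0.2438]
tcp_rot: [0.001, 0.318, 0.948, 0.0]
ft_force: [-0.7, -0.3, -0.3]
gripper_width: 0.0854
0 scene knob/lid 0.19924917138077927 0.10833739310674906 top 84 95 0.19725045045158074 0.10689840940153472
A scene knob/lid 0.1962487360253649 0.10630191791054078 top 84 94 0.19400529129995447 0.10435203179538333
17.1
```

View pics/sceneA.png

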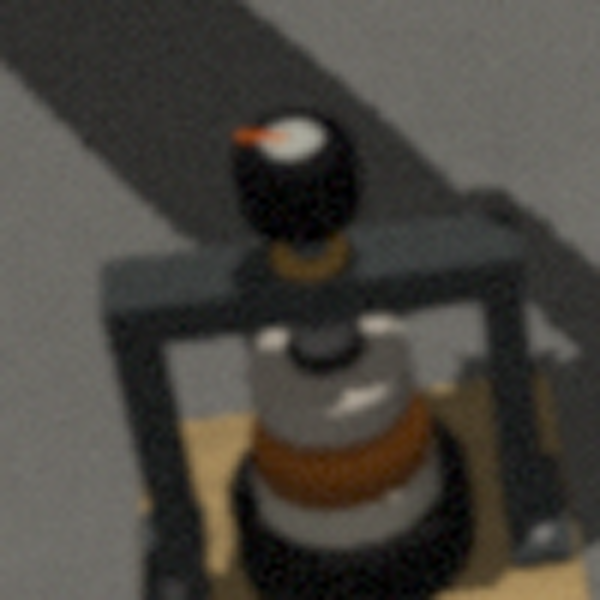

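View pics/topA.png

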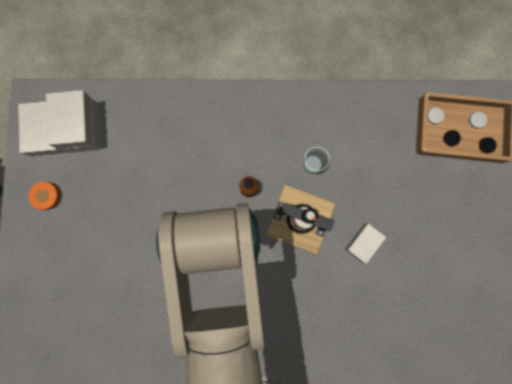

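Every check agrees on a gap of about 3 mm:
- **Rotation:** net 94° of turn gives 3.15 mm of knob descent, and the cameras measured 3.0–3.2 mm.
- **Lid:** it is 2.0–2.5 mm lower than at the start.
- **Bystanders:** the bottle (250,187), tumbler (317,160) and carton (367,243) are at the same pixels as before.

Handing in.

```bash
python3 -c "
from workcell import r
print(r.close_job())"
```

```text
the job is handed in; nothing more can be done
None
```

I turned the thumbscrew about 206° clockwise until it came up firm, held it there, backed it off about 112°, let go and moved the arm clear. I handed the job in at about 17 s; no verdict was reported.

- **Firm point:** resisting torque rose from about 0.06 to 0.2 N m, and the knob stopped sinking. I estimate about 65–75 N on the jar, worked out from the torque and turn angle rather than measured directly. I held it there for 0.3 s.
- **Jar:** the cameras show the lid 2.0–2.5 mm lower than at the start, which puts the underside at about 25.7 mm.
- **Foot clearance:** by turn angle and torque the foot stands about 2.9–3.1 mm above the lid. Raw camera depth says 3.7–3.9 mm, but it also read 4.4–4.9 mm at the start, when the gap could be at most 4 mm. I trust the lower figure, and both are within the limit.
- **Bystanders:** the bottle, carton and tumbler are in the same place in the before and after pictures.
- **Disagreement found:** the real fingertips were about 36 mm higher than the reported tool position and stated tip length imply. I confirmed this by closing the fingers just above the knob, and set the grasp height from the images.

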